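Shut the press guard and hold a torque arm through its window under the ram

TASK

Slide the yellow front guard of the hand press shut by its black knob until its detent holds it. Then take the dark flat torque arm from its rest, pass its eye end level through the window in the guard, and hold the eye centred under the ram, over the arbor block, ready for the press stroke. Finish still holding the arm there with the gripper, level and not resting on the guard or the block, the guard still shut and the other parts on the slab left where they are.

Things in the scene. Friction and masses are not known exactly. Their poses are not given: they have to be found in the camera images.
- press: green hand press, bolted down. Origin on the slab below the ram; +x from its open front to the column, z up. Foot x -55 to 180, y +-100, 20 high (mm); arbor block 72 x 72 on the ram axis, top z 66; clear side guards y +-93, 160 high; head x -48 to 160, y +-37, z 210 to 320; ball lever on its -y side to z 436; hub on the parked ram ends at z 115. Guard rail at x -77, y -113 to 217, z to 30
- ram_axis (a point): point on the ram's axis at the centre of the arbor block's top face (press frame 0, 0, 66 mm); axes as the press
- guard (a joint): opening of the sliding front guard in m: 0 shut (at its end stop), 0.118 fully open; starts 0.06 to 0.11. Opens straight along press +y, shuts along press -y. Friction 1.5 N. A ball detent is met 10 mm before shut and takes about 11 N to push past; from its crest, 4.5 mm before shut, on it draws the guard shut and holds it
- guard_knob (a point): middle of the guard's upright black knob, 20 mm across, z 82 to 124 mm, pinched from above; this point at z 110. It stands 45 mm in front of the guard panel on a stem at z 88 and moves with it; shut, it is at press frame (-125, -75, 110) mm. Guard panel: yellow, 6 mm thick, clear upper part, 190 mm wide along press y, z 32 to 166 mm
- guard_window (a point): centre of the window in the yellow guard: a dark-edged slot right through, 36 mm wide (press y), 12 mm high (z 66 to 78). Shut, it is at press frame (-77, 0, 72) mm, squarely before the ram; axes as the press. The arm passes it along press +x with 2 mm to spare on each side, above and below. Its lower edge is level with the arbor block's top
- parts_rest: fixed rest: aluminium plate 172 x 60 x 6 mm with two white nylon ridges across it at x +-70 mm (each 12 mm long in x); their tops, at z 28 mm, carry the arm; cheeks 6 mm thick at y +-27 mm stand 6 mm higher. Origin on the slab under its centre, x along its length
- torque_arm: dark grey-green flat steel bar 32 mm wide, 8 thick, 196 long, about 0.36 kg. Origin under the eye's centre; the bar runs along its own -x: round eye end at x +16, tail at x -180; z up; eye bore 20 mm; a dark dot (bolt hole) marks the tail. Starts flat on the parts rest, underside at z 28 mm, eye 90 to 100 mm along the rest's +x; mass centre at x -85, so held at the tail the eye sags 1 to 2 mm
- eye_centre (a point): centre of the eye's bore at mid thickness (torque arm frame 0, 0, 4 mm)
- grip_point (a point): point at mid thickness of the bar 135 mm behind the eye, between the two ridges of the rest while it lies there: grip here across the 32 mm width from above (well away from the guard when the eye is under the ram)
- bearing: bystander: stainless ball bearing, 40 mm across, 12 mm high; origin under its centre
- gear_hub: bystander: bronze gear hub, 47 mm across the teeth, 26 mm high; origin under its centre
- nylon_collar: bystander: white nylon collar, 38 mm across, 18 mm high; origin under its centre
- ram_insert: bystander: blued steel ram insert, 32 mm across, 42 mm high; origin under its centre

How it is judged:
On the way, in this order (a step that is already met when the one before it is completed fails the run):
1. the guard is shut and its detent holds it (value of joint guard below 0.002 m and contact force between the fingers and guard below 0.2 N), for 0.3 s.
2. the eye end has passed through the window of the shut guard (x of eye_centre in the frame of guard_window between 0.02 and 0.12 m and y of eye_centre in the frame of guard_window between -0.012 and 0.012 m and z of eye_centre in the frame of guard_window between -0.008 and 0.008 m and value of joint guard below 0.003 m), for 0.1 s.
At the end, for the whole second after the job is handed in: guard shut within 2 mm; gripper holds the arm (over 5 N); eye centre within 5 mm of the ram axis, arm underside 0 to 6 mm above the arbor block; level within 0.05 rad, under 10 mm/s; arm loads the press (guard and block included) with less than 1.5 N (value of joint guard below 0.002 m and horizontal distance between eye_centre and ram_axis below 0.005 m and z of eye_centre in the frame of ram_axis between 0.004 and 0.01 m and angle between torque_arm's own z axis and vertical below 0.05 rad and contact force between the fingers and torque_arm above 5 N and contact force between torque_arm and press below 1.5 N and linear speed of torque_arm below 0.01 m/s); the arm keeps its last pose, push and grip.
It fails at once if a bystander part is moved by more than 20 mm (distance of any of bearing, gear_hub, nylon_collar, ram_insert from where it was at the start of the episode above 0.02 m).
It also fails if it takes over 58 s, if anything falls off the work surface, if the arm or the gripper's body presses on something with over 40 N, if the wrist force passes 120 N, or if a joint passes its speed limit or range.

ROBOT

A 6-joint arm with a two-finger parallel gripper is mounted at the origin on the work surface. World frame = base frame: x ahead of the robot, y to its left, z up, the work surface at z = 0. Lengths are in m, angles in rad, forces in N, time in s.
With the tool pointing down it reaches from about 0.25 to 0.775 m from the base axis. Payload 4 kg.
Tool frame: the origin (TCP) lies midway between the tips of the shut fingers; the grasp point (between the pads) lies 19 mm behind it (env.tcp_to_grasp is the distance from the TCP to the grasp point, in m); z points along the fingers, y is the line along which they close (so a half turn about z gives the same grasp; the last joint's range is limited). The gripper opens to 85 mm and grips with 20 to 120 N. Pads are 22 mm wide; open, the fingers measure 114 mm over their backs; the gripper's body (76 mm by 85 mm) begins 54 mm behind the grasp point. The pads swing forward as they close: fully open they stand 13 mm farther back than shut.
Start: joints at [-1.235, 0.087, 1.371, -0, 1.684, -0.103], TCP at [0.234, -0.498, 0.231] pointing down, gripper open.
Joint ranges: [-3.1, 3.1], [-0.76, 2.03], [0.27, 2.55], [-1.08, 4.22], [0.17, 2.65], [-2.57, 2.57]. Speed limits (rad/s): [2.79, 2.79, 3.14, 3.14, 3.14, 3.14].

INTERFACE

Orientations are given as a unit quaternion [x, y, z, w].
In Python, from rig import env gives the robot as it stands. The module is installed in compiled form; this text tells all that it offers.
- The arm moves only by the tool move_arm, never from a script. Its argument "series" is a list of rows, each a list of 3 entries, a list of its own where there are three numbers: the shift along the tool's x, y, z normalised to -1 to 1, where 1 is 300 mm, then the turn, a rotation vector about the tool's x, y, z normalised to -1 to 1, where 1 is 180 degrees, then the opening, from -1 (shut) to 1 (fully open), so that 0 is half open. A call has 1 to 12 rows; each row shifts and turns the commanded pose from where the row before left it, along the tool's axes as they then stand; what a row does not reach is not made up. A row lasts 1/12 s, in which the tool goes at most 41.7 mm and 7.16 degrees, less where a joint would pass 70% of its speed; a pose out of reach is approached as far as the arm can. A call with a number of a shift or a turn outside -1 to 1 is refused whole. A call with a gripper value outside its range is refused whole. The fingers move at their own pace and stop on an object; "newtons" is the grip in N (left out, the last holds). Time passes only in rows, so rows that do not move let the fingers close. It gives the time, the measured TCP pose, the force, the opening and the grip force at its end, in the units of the state.
- env.get_obs(): the state, without advancing time (a new reading comes with each control period).
- env.grab_frame(name): name is "scene" or "top" or "wrist"; returns a dict with "img" (480x640x3 uint8, red, green, blue), "K" (3x3 intrinsics, pixels), "extrinsics" (4x4, takes a point from camera to world coordinates). Camera axes: x right, y down, z forward; pixel columns grow to the right and rows downward; lengths in m; the calibration is good to about 2 mm. A picture is of the moment at which its call begins. There is no depth.
- env.finish_job(): hands the job in; it is judged then, once.
The state is a dict: "clock": time; "q": joint angles; "joint_velocities": joint speeds; "joint_torque": joint torques, N m; "eef_pos": TCP position; "tool_rot": TCP orientation; "wrist_force": force on the tool from outside, world axes, zero at the start; "torque": the same for the moment, N m; "width": opening from 0.0 (shut) to 1.0 (fully open); "grip_force": force on a finger pad.
Only numpy, scipy, OpenCV 4.12 (cv2) and the standard library are available. Lean on these libraries where they do the work, as an engineer would, in place of code of your own. Each camera call takes 0.05 s, during which the arm holds its last target. There are 200 camera calls.

## Working session

There is one attempt and no reset: what is moved stays moved. The work goes in short steps, Python scripts to look and compute and a tool call to move; the robot and the scene stay as the last step left them, time stands still between calls to the robot, and variables do not carry over. Pictures are saved under pics/ and viewed, at most 10 in all, crops included, and the job is handed in when it is done.

Besides the shell and the picture viewer there is one more tool, called after "Call:" as name([rows], argument=value, ...), one row to a line, values as JSON. move_arm: Moves the arm, as the interface text tells. Its arguments: {"type":"object","properties":{"series":{"type":"array"},"newtons":{"type":"number"}},"required":["series"]}

```bash
mkdir -p pics
cat > h.py <<'E'
import numpy as np, cv2
from rig import env
def grab(n):
    f=env.grab_frame(n); return f["img"],np.array(f["K"]),np.array(f["extrinsics"])
def ray(K,T,uv,z):
    uv=np.atleast_2d(uv).astype(float); d=np.c_[uv,np.ones(len(uv))]@np.linalg.inv(K).T@T[:3,:3].T
    o=T[:3,3]; return o+d*((z-o[2])/d[:,2])[:,None]
def proj(K,T,p):
    p=np.atleast_2d(p); c=(p-T[:3,3])@T[:3,:3]; u=c@K.T; return u[:,:2]/u[:,2:]
E
python3 - <<'E'
from h import *
for n in("top","scene"):
    i,K,T=grab(n); cv2.imwrite(f"pics/{n}0.png",i[:,:,::-1]); np.savez(f"{n}0.npz",i=i,K=K,T=T); print(n,K.round(1).tolist(),T.round(3).tolist())
o=env.get_obs(); print(o["clock"],o["eef_pos"],o["tool_rot"],o["width"],env.tcp_to_grasp)
E
```

```text
top [[602.8, 0.0, 321.2], [0.0, 602.8, 241.6], [0.0, 0.0, 1.0]] [[0.001, -0.997, 0.071, 0.49], [-1.0, -0.001, -0.005, -0.063], [0.005, -0.071, -0.997, 1.301], [0.0, 0.0, 0.0, 1.0]]
scene [[476.3, 0.0, 321.3], [0.0, 476.3, 240.0], [0.0, 0.0, 1.0]] [[-0.029, 0.74, -0.671, 1.067], [0.999, 0.012, -0.03, -0.053], [-0.014, -0.672, -0.74, 0.644], [0.0, 0.0, 0.0, 1.0]]
0.1 [ 0.23349898 -0.49746305  0.23020475] [ 9.76027601e-01  2.17644275e-01 -1.36633282e-04 -1.03549018e-03] 0.9980312752809544 0.0187
```

View pics/top0.png

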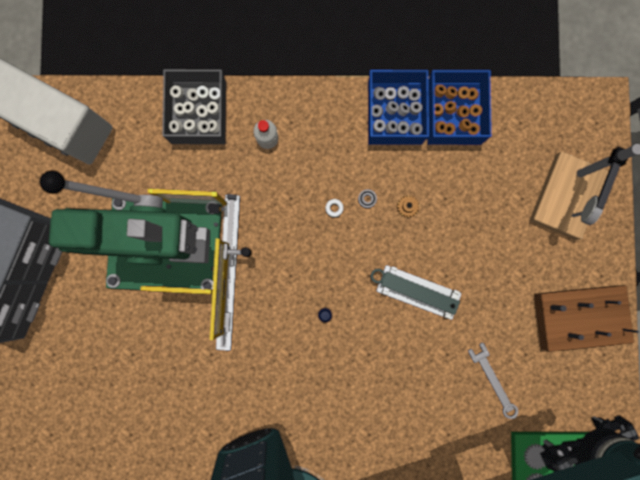

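View pics/scene0.png

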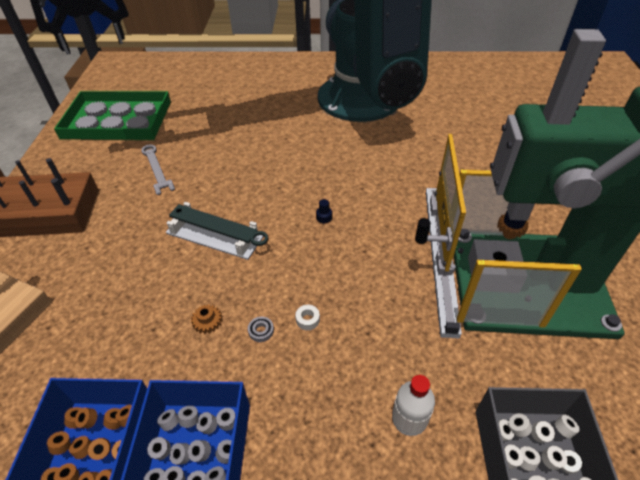

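Top view: the press is at the left with its front facing world −y. The knob is at (247,253), the rail runs from (234,197) to (223,348), and the rest runs from (377,275) to (458,303), eye at the left. Next I measure the rail, knob and arm.

Run:
```python
from h import *
d=np.load("top0.npz"); i,K,T=d["i"],d["K"],d["T"]
a=cv2.resize(i[185:360,100:265],None,fx=3.4,fy=3.4,interpolation=cv2.INTER_CUBIC)
b=cv2.resize(i[260:325,365:465],None,fx=3,fy=3,interpolation=cv2.INTER_CUBIC)
c=np.zeros((600,800,3),np.uint8)
a=a[:600]; c[:a.shape[0],:a.shape[1]]=a; b=b[:, :800-a.shape[1]] if a.shape[1]+b.shape[1]>800 else b
b=cv2.resize(i[260:325,365:465],(235,153)); c[:153,565:800]=b
cv2.imwrite("pics/crop1.png",c[:,:,::-1])
hsv=cv2.cvtColor(i,cv2.COLOR_RGB2HSV)
def comps(m,z,mn=40):
    n,l,s,ce=cv2.connectedComponentsWithStats(m.astype(np.uint8))
    for k in range(1,n):
        if s[k,4]>=mn:
            p=np.argwhere(l==k)[:,::-1]; r=cv2.minAreaRect(p.astype(np.float32)); print(s[k].tolist(),ce[k].round(1),[np.round(v,1) for v in r], ray(K,T,ce[k],z)[0].round(4), ray(K,T,cv2.boxPoints(r),z).round(3)[:,:2].tolist())
H,S,V=[hsv[...,k].astype(int) for k in range(3)]
roi=np.zeros(H.shape,bool)
print("rail"); r=roi.copy(); r[185:360,205:250]=1; comps(r&(S<40)&(V>140),.03)
print("arm"); r=roi.copy(); r[260:325,360:470]=1; comps(r&(H>45)&(H<100)&(S>25)&(V<130),.036)
print("rest"); comps(r&(S<40)&(V>140),.02,20)
print("knob"); r=roi.copy(); r[240:265,240:258]=1; comps(r&(V<60),.124,15)
```

```text
rail
[223, 195, 17, 63, 706] [230.8 225.2] [array([230.7, 226. ]), array([15.5, 62.2]), np.float64(1.1)] [0.6153 0.1227 0.03  ] [[0.548, 0.14], [0.68, 0.139], [0.68, 0.106], [0.547, 0.107]]
[216, 266, 20, 85, 623] [227.9 314. ] [array([225.4, 307.8]), array([15.2, 84.4]), np.float64(3.4)] [0.4283 0.1266 0.03  ] [[0.355, 0.152], [0.531, 0.144], [0.529, 0.112], [0.353, 0.12]]
arm
[380, 273, 79, 40, 1041] [418.8 292.4] [array([418.7, 292.4]), array([80.2, 13.6]), np.float64(22.1)] [ 0.4738 -0.2732  0.036 ] [[0.492, -0.19], [0.519, -0.201], [0.456, -0.356], [0.429, -0.345]]
rest
[384, 266, 77, 34, 564] [422.9 282.2] [array([422.3, 281.7]), array([80.9,  8.8]), np.float64(21.1)] [ 0.4953 -0.2848  0.02  ] [[0.518, -0.2], [0.536, -0.207], [0.474, -0.367], [0.457, -0.36]]
[377, 284, 67, 32, 382] [407.  299.8] [array([409.5, 301.3]), array([70.8,  7.7]), np.float64(23.9)] [ 0.458  -0.2507  0.02  ] [[0.478, -0.184], [0.493, -0.191], [0.432, -0.328], [0.417, -0.321]]
[445, 312, 8, 7, 41] [448.3 315.4] [array([448.5, 315.5]), array([8.5, 4.9]), np.float64(26.6)] [ 0.4253 -0.3379  0.02  ] [[0.424, -0.328], [0.434, -0.333], [0.426, -0.349], [0.416, -0.344]]
knob
[241, 248, 10, 9, 66] [245.7 251.9] [array([245.8, 251.9]), array([9.4, 7.2]), np.float64(26.6)] [0.5535 0.0792 0.124 ] [[0.551, 0.09], [0.564, 0.084], [0.556, 0.068], [0.543, 0.074]]
```

View pics/crop1.png

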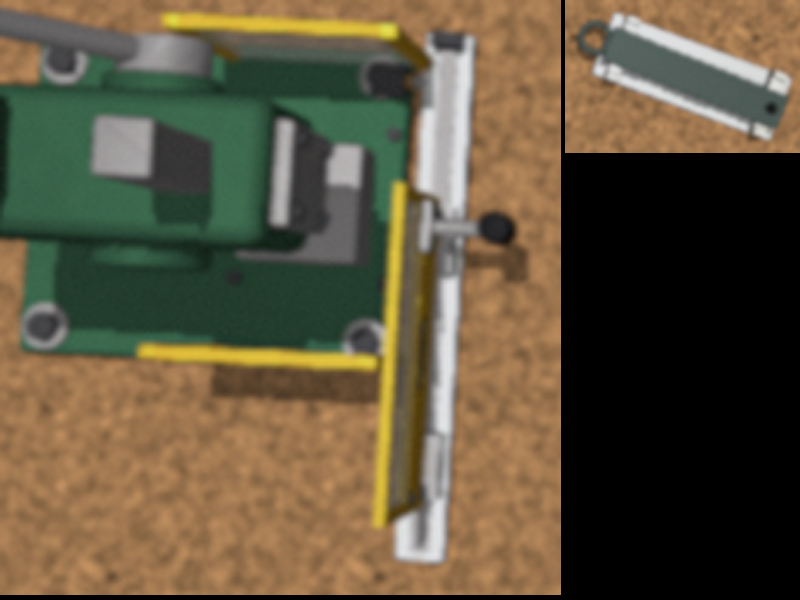

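The crop shows the guard's top edge from (217.4,238.8) to (211.8,339.4), the side guard tops, the rail ends (232.6,195) and (223.5,349.7), the eye at about (377.8,276.2) and the tail dot at about (452.7,305.5).

```bash
python3 - <<'E'
from h import *
d=np.load("top0.npz"); K,T=d["K"],d["T"]
c=lambda x,y:(100+x/3.4,185+y/3.4)
def pr(n,uv,z):
    p=ray(K,T,uv,z)[:,:2]; v=p[0]-p[1]; print(n,p.round(4).tolist(),"len",np.linalg.norm(v).round(4),"ang",np.degrees(np.arctan2(v[1],v[0])).round(2)); return p
r=pr("rail",[c(451,34),c(420,560)],.025)
g=pr("guardtop",[c(399,183),c(380,525)],.166)
a=pr("sideF",[c(165,20),c(395,32)],.16)
b=pr("sideN",[c(138,350),c(375,363)],.16)
pr("arm",[(377.8,276.2),(452.7,305.5)],.036)
pr("knob",[c(496,229),c(496,200)],.124)
E
python3 - <<'E'
from h import *
# scene view: knob top and rail check
d=np.load("scene0.npz"); i,K,T=d["i"],d["K"],d["T"]
V=i.max(2); m=np.zeros(V.shape,np.uint8); m[210:250,410:432]=V[210:250,410:432]<50
n,l,s,ce=cv2.connectedComponentsWithStats(m); k=1+s[1:,4].argmax(); print(s[k],ce[k], ray(K,T,ce[k],.103).round(4))
E
```

```text
rail [[0.6804, 0.1202], [0.3537, 0.1355]] len 0.327 ang -2.69
guardtop [[0.5759, 0.1279], [0.3878, 0.1358]] len 0.1883 ang -2.41
sideF [[0.6679, 0.2612], [0.6613, 0.1323]] len 0.1292 ang 87.09
sideN [[0.4833, 0.2723], [0.4762, 0.1409]] len 0.1316 ang 86.92
arm [[0.5076, -0.1875], [0.4466, -0.3438]] len 0.1678 ang 68.68
knob [[0.5527, 0.0789], [0.5694, 0.079]] len 0.0167 ang -179.44
[416 219  14  25 259] [422.33976834 230.62162162] [[0.5539 0.0811 0.103 ]]
```

```bash
cat >> h.py <<'E'
from scipy.spatial.transform import Rotation as R
def plan(pos,head,pitch=0):
    """rotation (norm) first, then shift in new tool axes (norm); head=tool x heading deg"""
    o=env.get_obs(); Rc=R.from_quat(o["tool_rot"])
    Rt=R.from_euler("z",head,degrees=True)*R.from_euler("x",180,degrees=True)*R.from_euler("y",pitch,degrees=True)
    rv=(Rc.inv()*Rt).as_rotvec()/np.pi; s=Rt.inv().apply(np.array(pos)-o["eef_pos"])
    print("rot",rv.round(4),"n>=",np.ceil(np.linalg.norm(rv)/.0395),"| shift mm",(s*1000).round(1),"norm",(s/.3).round(4),"n>=",np.ceil(np.linalg.norm(s)/.04), "t",round(o["clock"],2))
E
python3 -c "
from h import *
plan([.5533,.080,.231],87.25)"
```

```text
rot [-0.0006 -0.0004 -0.345 ] n>= 9.0 | shift mm [592.1 291.7  -0.8] norm [ 1.9738  0.9724 -0.0027] n>= 17.0 t 0.1
```

Call:
move_arm([
  [[0,0,0],[0,0,-0.0383],0.2],
  [[0,0,0],[0,0,-0.0383],0.2],
  [[0,0,0],[0,0,-0.0383],0.2],
  [[0,0,0],[0,0,-0.0383],0.2],
  [[0,0,0],[0,0,-0.0383],0.2],
  [[0,0,0],[0,0,-0.0383],0.2],
  [[0,0,0],[0,0,-0.0383],0.2],
  [[0,0,0],[0,0,-0.0383],0.2],
  [[0,0,0],[0,0,-0.0383],0.2],
  [[0.1,0.05,0],[0,0,0],0.2],
  [[0.1,0.05,0],[0,0,0],0.2],
  [[0.1,0.05,0],[0,0,0],0.2],
])

```text
clock: 1.1
eef_pos: [0.283, -0.4092, 0.2304]
tool_rot: [0.725, 0.689, 0.0, -0.001]
wrist_force: [0.7, -0.2, 0.1]
width: 0.601
grip_force: 0.0
```

Call:
move_arm([
  [[0.1,0.05,0],[0,0,0],0.2],
  [[0.1,0.05,0],[0,0,0],0.2],
  [[0.1,0.05,0],[0,0,0],0.2],
  [[0.1,0.05,0],[0,0,0],0.2],
  [[0.1,0.05,0],[0,0,0],0.2],
  [[0.1,0.05,0],[0,0,0],0.2],
  [[0.1,0.05,0],[0,0,0],0.2],
  [[0.1,0.05,0],[0,0,0],0.2],
  [[0.1,0.05,0],[0,0,0],0.2],
  [[0.1,0.05,0],[0,0,0],0.2],
  [[0.1,0.05,0],[0,0,0],0.2],
  [[0.1,0.05,0],[0,0,0],0.2],
])

```text
clock: 2.1
eef_pos: [0.4807, -0.0578, 0.2308]
tool_rot: [0.724, 0.69, -0.0, -0.0]
wrist_force: [0.0, -0.6, -0.3]
width: 0.602
grip_force: 0.0
```

Run:
```python
from h import *
print(env.get_obs()["eef_pos"],env.get_obs()["wrist_force"])
plan([.5533,.080,.231],87.25)
i,K,T=grab("wrist"); np.savez("w1.npz",i=i,K=K,T=T); cv2.imwrite("pics/w1.png",i[:,:,::-1])
print(proj(K,T,[[.5533,.08,.124]]))
```

```text
[ 0.48072127 -0.05777561  0.23084866] [ 0.04553228 -0.58767919 -0.33798526]
rot [-0.0002  0.     -0.0003] n>= 1.0 | shift mm [141.1  65.9  -0.2] norm [ 0.4703  0.2196 -0.0005] n>= 4.0 t 2.1
[[428.66699374   5.31771857]]
```

View pics/w1.png

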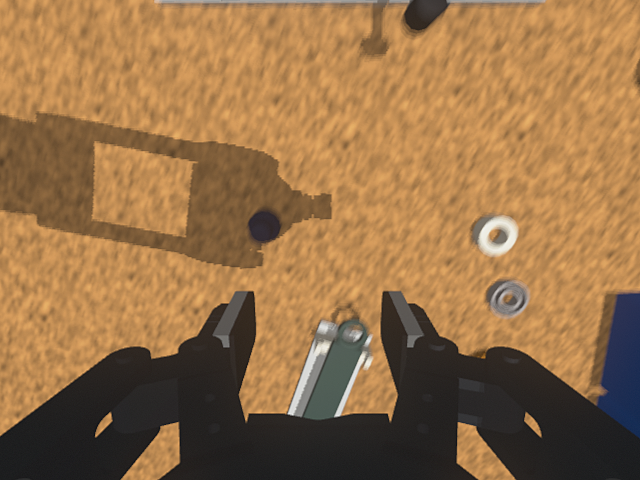

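The wrist view shows the knob at (428,8), where the estimate predicted it. The eye is at (352,332) on the rest. I'll go above the knob and descend.

Call:
move_arm([
  [[0.1176,0.0549,0],[0,0,0],0.2],
  [[0.1176,0.0549,0],[0,0,0],0.2],
  [[0.1176,0.0549,0],[0,0,0],0.2],
  [[0.1176,0.0549,0],[0,0,0],0.2],
  [[0,0,0],[0,0,0],0.2],
])

```text
clock: 2.57
eef_pos: [0.5546, 0.0838, 0.2296]
tool_rot: [0.722, 0.692, 0.001, -0.002]
wrist_force: [-0.6, 0.0, 0.4]
width: 0.601
grip_force: 0.0
```

Run:
```python
from h import *
plan([.5533,.080,.097],87.25)
i,K,T=grab("wrist"); np.savez("w2.npz",i=i,K=K,T=T); cv2.imwrite("pics/w2.png",i[:,:,::-1])
print(proj(K,T,[[.5533,.08,.124]]))
```

```text
rot [-0.0005 -0.0011  0.0018] n>= 1.0 | shift mm [ -3.9  -1.1 132.6] norm [-0.0129 -0.0037  0.4418] n>= 4.0 t 2.57
[[314.88363267 244.85968377]]
```

View pics/w2.png

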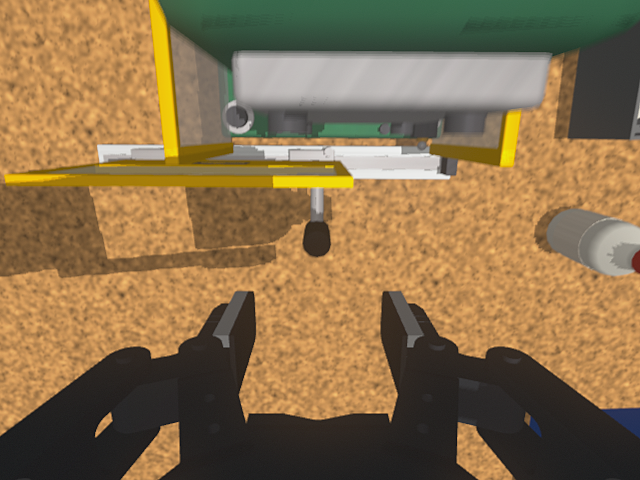

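The knob top is at (316,243), against a predicted (315,245). Descending.

Call:
move_arm([
  [[0,-0.003,0.08],[0,0,0],0.2],
  [[0,0,0.08],[0,0,0],0.2],
  [[0,0,0.08],[0,0,0],0.2],
  [[0,0,0.08],[0,0,0],0.2],
  [[0,0,0.06],[0,0,0],0.2],
  [[0,0,0.06],[0,0,0],0.2],
  [[0,0,0],[0,0,0],0.2],
  [[0,0,0],[0,0,0],0.2],
  [[0,0,0],[0,0,0],0.2],
])

```text
clock: 3.37
eef_pos: [0.5528, 0.0775, 0.1005]
tool_rot: [0.725, 0.689, 0.0, 0.001]
wrist_force: [-0.0, 1.2, 0.9]
width: 0.604
grip_force: 0.0
```

Run:
```python
from h import *
plan([.5533,.080,.097],87.25)
```

```text
rot [ 0.0005  0.0001 -0.0006] n>= 1.0 | shift mm [2.5 0.4 3.5] norm [0.0084 0.0013 0.0117] n>= 1.0 t 3.37
```

Call:
move_arm([
  [[0.007,0,0.012],[0,0,0],0.2],
  [[0,0,0],[0,0,0],-1],
  [[0,0,0],[0,0,0],-1],
  [[0,0,0],[0,0,0],-1],
  [[0,0,0],[0,0,0],-1],
  [[0,0,0],[0,0,0],-1],
  [[0,0,0],[0,0,0],-1],
  [[0,0,0],[0,0,0],-1],
], newtons=40)

```text
clock: 4.03
eef_pos: [0.553, 0.0804, 0.0967]
tool_rot: [0.724, 0.69, 0.001, 0.001]
wrist_force: [-0.9, -0.5, 4.2]
width: 0.222
grip_force: 39.5
```

Run:
```python
from h import *
print(env.get_obs()["eef_pos"]);plan([.6413,.0755,.097],87.25)
```

```text
[0.55304193 0.0804333  0.09668251]
rot [ 0.0006 -0.     -0.0003] n>= 1.0 | shift mm [-0.7 88.4 -0.3] norm [-0.0023  0.2946 -0.0011] n>= 3.0 t 4.03
```

Call:
move_arm([
  [[0,0.03,0],[0,0,0],-1],
  [[0,0.05,0],[0,0,0],-1],
  [[0,0.05,0],[0,0,0],-1],
  [[0,0.05,0],[0,0,0],-1],
  [[0,0.04,0],[0,0,0],-1],
  [[0,0.03,0],[0,0,0],-1],
  [[0,0.015,0],[0,0,0],-1],
  [[0,0.01,0],[0,0,0],-1],
  [[0,0.01,0],[0,0,0],-1],
  [[0,0.005,0],[0,0,0],-1],
  [[0,0,0],[0,0,0],-1],
  [[0,0,0],[0,0,0],-1],
])

```text
clock: 5.03
eef_pos: [0.6408, 0.0762, 0.0967]
tool_rot: [0.724, 0.69, 0.001, 0.001]
wrist_force: [2.4, -0.1, 4.2]
width: 0.22
grip_force: 39.8
```

Call:
move_arm([
  [[0,0.005,0],[0,0,0],-1],
  [[0,0.005,0],[0,0,0],-1],
  [[0,0,0],[0,0,0],-1],
  [[0,0,0],[0,0,0],-1],
  [[0,0,0],[0,0,0],-1],
])

```text
clock: 5.45
eef_pos: [0.641, 0.0762, 0.0967]
tool_rot: [0.724, 0.69, -0.001, -0.001]
wrist_force: [-4.3, -0.2, 8.3]
width: 0.22
grip_force: 40.2
```

Call:
move_arm([
  [[0,-0.008,0],[0,0,0],-1],
  [[0,0,0],[0,0,0],0.2],
  [[0,0,0],[0,0,0],0.2],
  [[0,0,0],[0,0,0],0.2],
  [[0,0,0],[0,0,0],0.2],
  [[0,0,-0.05],[0,0,0],0.2],
  [[0,0,-0.1],[0,0,0],0.2],
  [[0,0,-0.1],[0,0,0],0.2],
  [[0,0,-0.1],[0,0,0],0.2],
  [[0,0,-0.1],[0,0,0],0.2],
  [[0,0,0],[0,0,0],0.2],
])

```text
clock: 6.37
eef_pos: [0.6424, 0.0761, 0.239]
tool_rot: [0.724, 0.69, 0.005, 0.004]
wrist_force: [0.2, -0.5, 2.0]
width: 0.603
grip_force: 0.0
```

Run:
```python
from h import *
o=env.get_obs();print(o["eef_pos"],o["width"])
i,K,T=grab("top"); np.savez("top2.npz",i=i,K=K,T=T)
# arm from wrist pic 1: steel-green mask
d=np.load("w1.npz"); wi,wK,wT=d["i"],d["K"],d["T"]
print("eye wrist1",ray(wK,wT,[(352,332)],.036))
# guard top edge: yellow in new top image
hsv=cv2.cvtColor(i,cv2.COLOR_RGB2HSV); m=cv2.inRange(hsv,(18,120,150),(35,255,255))
for n,s in(("top2",0),): 
    c=np.zeros((600,800,3),np.uint8); a=cv2.resize(i[180:330,105:265],(640,600),interpolation=cv2.INTER_CUBIC); c[:,:640]=a; cv2.imwrite("pics/crop2.png",c[:,:,::-1])
# arm axis in top2: mask
H,S,V=[hsv[...,k].astype(int) for k in range(3)]
r=np.zeros(H.shape,bool); r[260:325,360:470]=1
mm=(r&(H>45)&(H<100)&(S>25)&(V<130))
p=ray(K,T,np.argwhere(mm)[:,::-1],.036)[:,:2]; c0=p.mean(0); w,v=np.linalg.eigh(np.cov((p-c0).T)); e=v[:,1]*np.sign(v[1,1]); print("arm c",c0.round(4),"ang",np.degrees(np.arctan2(e[1],e[0])).round(2),"ext",np.percentile((p-c0)@e,[0,1,99,100]).round(4))
```

```text
[0.64241678 0.07612976 0.23897202] 0.6026298236766384
eye wrist1 [[ 0.5097806  -0.18160988  0.036     ]]
arm c [ 0.474  -0.2725] ang 68.2 ext [-0.0841 -0.0822  0.0825  0.1048]
```

View pics/crop2.png

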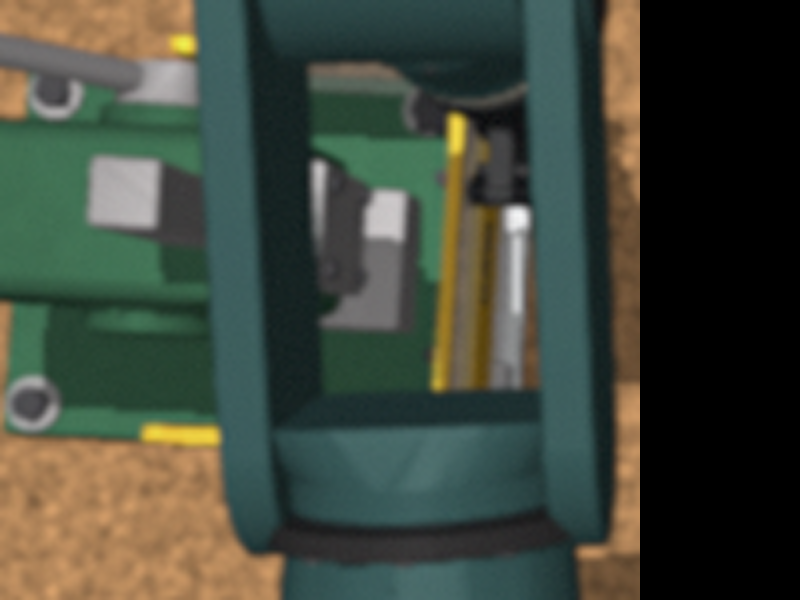

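The guard is shut: its top runs from (457,115) to (440,390) in the crop, and the arbor block shows behind it. The robot hides the rest of the press. Next, the parts rest.

```bash
python3 -c "
from h import *
plan([.4583,-.3123,.20],68.4)"
```

```text
rot [ 0.0027 -0.0006  0.1044] n>= 3.0 | shift mm [-428.6  -27.5   35.8] norm [-1.4287 -0.0916  0.1193] n>= 11.0 t 6.42
```

Call:
move_arm([
  [[0,0,0],[0.001,0,0.0348],0.6],
  [[0,0,0],[0.001,0,0.0348],0.6],
  [[0,0,0],[0.0007,0,0.0348],0.6],
  [[-0.08,-0.0092,0],[0,0,0],0.6],
  [[-0.13,-0.0092,0],[0,0,0],0.6],
  [[-0.13,-0.0092,0],[0,0,0],0.6],
  [[-0.13,-0.0092,0],[0,0,0],0.6],
  [[-0.13,-0.0092,0],[0,0,0],0.6],
  [[-0.13,-0.0092,0],[0,0,0],0.6],
  [[-0.13,-0.0092,0.03],[0,0,0],0.6],
  [[-0.13,-0.0092,0.03],[0,0,0],0.6],
  [[-0.13,-0.0092,0.03],[0,0,0],0.6],
])

```text
clock: 7.42
eef_pos: [0.4911, -0.2282, 0.2025]
tool_rot: [0.827, 0.562, -0.004, -0.004]
wrist_force: [0.7, -0.3, -0.3]
width: 0.802
grip_force: 0.0
```

Call:
move_arm([
  [[-0.13,-0.0092,0.03],[0,0,0],0.6],
  [[-0.11,-0.0092,0],[0,0,0],0.6],
  [[-0.07,0,0],[0,0,0],0.6],
  [[0,0,0],[0,0,0],0.6],
  [[0,0,0],[0,0,0],0.6],
  [[0,0,0],[0,0,0],0.6],
])

```text
clock: 7.92
eef_pos: [0.4533, -0.3107, 0.1945]
tool_rot: [0.827, 0.562, -0.003, -0.004]
wrist_force: [0.4, 0.8, 0.1]
width: 0.795
grip_force: 0.0
```

Run:
```python
from h import *
o=env.get_obs();print(o["eef_pos"])
plan([.4583,-.3123,.20],68.4)
i,K,T=grab("wrist"); np.savez("w3.npz",i=i,K=K,T=T); cv2.imwrite("pics/w3.png",i[:,:,::-1])
hsv=cv2.cvtColor(i,cv2.COLOR_RGB2HSV); H,S,V=[hsv[...,k].astype(int) for k in range(3)]
m=((H>45)&(H<105)&(S>30)&(V<130)&(V>40)).astype(np.uint8)
n,l,s,ce=cv2.connectedComponentsWithStats(m)
for k in range(1,n):
    if s[k,4]>800:
        p=ray(K,T,np.argwhere(l==k)[:,::-1],.036)[:,:2]; c0=p.mean(0); w,v=np.linalg.eigh(np.cov((p-c0).T)); e=v[:,1]*np.sign(v[1,1])
        print(s[k],c0.round(4),np.degrees(np.arctan2(e[1],e[0])).round(2),((p-c0)@e).min(),((p-c0)@e).max())
print(proj(K,T,[[.508,-.1867,.036],[.4583,-.3123,.036]]))
```

```text
[ 0.45327199 -0.31071675  0.19447034]
rot [-0.0033  0.      0.    ] n>= 1.0 | shift mm [ 0.4  5.3 -5.5] norm [ 0.0013  0.0175 -0.0184] n>= 1.0 t 7.92
[ 307   93   41  131 2291] [ 0.4709 -0.2815] 68.79 -0.03474424677855771 0.06483551152339932
[  97  435   64   45 1268] [ 0.1947 -0.4701] 102.15 -0.03182557040315461 0.023822602939548524
[[325.64681845  38.30275091]
 [324.88555543 221.37498227]]
```

View pics/w3.png

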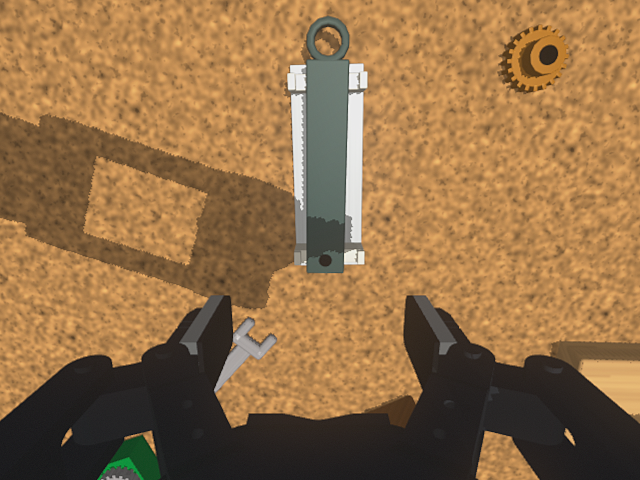

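The wrist view shows the eye at (327.5,39), the tail dot at (325,260), and bar edge midpoints of (328,65) and (325,268).

Run:
```python
from h import *
d=np.load("w3.npz"); K,T=d["K"],d["T"]
p=ray(K,T,[(327.5,39),(325,260),(328,65),(324.7,268)],.036)[:,:2]; print(p.round(4))
v=p[0]-p[1]; a=np.degrees(np.arctan2(v[1],v[0])); print(a, np.linalg.norm(v)); v2=p[2]-p[3]; print(np.degrees(np.arctan2(v2[1],v2[0])))
e=v/np.linalg.norm(v); g=p[0]-.135*e; print("grip",g)
plan([g[0],g[1],.015],a)
```

```text
[[ 0.5091 -0.1876]
 [ 0.4462 -0.3435]
 [ 0.5032 -0.2037]
 [ 0.4434 -0.35  ]]
68.03487351083048 0.16803605238398647
67.7595911705755
grip [ 0.45857855 -0.31281642]
rot [-0.0031  0.0002  0.0024] n>= 1.0 | shift mm [ -0.4   5.5 179.8] norm [-0.0013  0.0183  0.5995] n>= 5.0 t 7.97
```

Call:
move_arm([
  [[0,0.0183,0],[-0.0031,0,0.0024],0.4],
  [[0,0,0.1],[0,0,0],0.4],
  [[0,0,0.1],[0,0,0],0.4],
  [[0,0,0.1],[0,0,0],0.4],
  [[0,0,0.1],[0,0,0],0.4],
  [[0,0,0.08],[0,0,0],0.4],
  [[0,0,0],[0,0,0],0.4],
  [[0,0,0],[0,0,0],0.4],
  [[0,0,0],[0,0,0],0.4],
])

```text
clock: 8.72
eef_pos: [0.4601, -0.3141, 0.0534]
tool_rot: [0.829, 0.559, 0.0, 0.003]
wrist_force: [0.3, -0.2, 0.5]
width: 0.699
grip_force: 0.0
```

```bash
python3 -c "
from h import *
o=env.get_obs();print(o['eef_pos'],o['wrist_force'])
plan([.4586,-.3128,.0133],68.03)"
```

```text
[ 0.46008345 -0.31410883  0.053384  ] [ 0.33702939 -0.21827404  0.46186638]
rot [ 0.0014  0.0008 -0.0001] n>= 1.0 | shift mm [ 0.7 -1.9 40.1] norm [ 0.0022 -0.0062  0.1336] n>= 2.0 t 8.72
```

Call:
move_arm([
  [[0.002,-0.003,0.05],[0,0,0],0.4],
  [[0,0,0.04],[0,0,0],0.4],
  [[0,0,0.024],[0,0,0],0.4],
  [[0,0,0.01],[0,0,0],0.4],
  [[0,0,0],[0,0,0],0.4],
  [[0,0,0],[0,0,0],0.4],
  [[0,0,0],[0,0,0],0.4],
])

```text
clock: 9.3
eef_pos: [0.4585, -0.3135, 0.0151]
tool_rot: [0.829, 0.559, -0.0, 0.002]
wrist_force: [0.5, -0.1, 0.2]
width: 0.698
grip_force: 0.0
```

Call:
move_arm([
  [[0,0,0],[0,0,0],0.4],
  [[0,0,0],[0,0,0],0.4],
])

```text
clock: 9.47
eef_pos: [0.4584, -0.3134, 0.015]
tool_rot: [0.829, 0.559, -0.0, 0.002]
wrist_force: [0.3, 0.6, -0.1]
width: 0.698
grip_force: 0.0
```

```bash
python3 -c "
from h import *
o=env.get_obs();print(o['eef_pos'],o['wrist_force'],np.abs(o['joint_velocities']).max())
plan([.4586,-.3128,.0133],68.03)"
```

```text
[ 0.45839935 -0.31336982  0.01498384] [ 0.29873922  0.55886331 -0.10588038] 0.0042941700303046676
rot [ 0.0008  0.0006 -0.0004] n>= 1.0 | shift mm [ 0.6 -0.   1.7] norm [ 0.002  -0.0001  0.0056] n>= 1.0 t 9.47
```

Call:
move_arm([
  [[0.002,0,0.005],[0.0008,0.0006,0],0.4],
  [[0,0,0],[0,0,0],0.4],
  [[0,0,0],[0,0,0],-1],
  [[0,0,0],[0,0,0],-1],
  [[0,0,0],[0,0,0],-1],
  [[0,0,0],[0,0,0],-1],
  [[0,0,0],[0,0,0],-1],
  [[0,0,0],[0,0,0],-1],
  [[0,0,0],[0,0,0],-1],
], newtons=100)

```text
clock: 10.22
eef_pos: [0.4584, -0.3126, 0.0132]
tool_rot: [0.829, 0.559, -0.0, -0.0]
wrist_force: [-0.5, 0.8, 5.0]
width: 0.348
grip_force: 99.0
```

Call:
move_arm([
  [[0,0,-0.01],[0,0,0],-1],
  [[0,0,-0.03],[0,0,0],-1],
  [[0,0,-0.05],[0,0,0],-1],
  [[0,0,-0.08],[0,0,0],-1],
  [[0,0,-0.03],[0,0,0],-1],
  [[0,0,0],[0,0,0],-1],
  [[0,0,0],[0,0,0],-1],
  [[0,0,0],[0,0,0],-1],
  [[0,0,0],[0,0,0],-1],
])

```text
clock: 10.97
eef_pos: [0.4574, -0.3117, 0.071]
tool_rot: [0.829, 0.559, -0.001, -0.002]
wrist_force: [-0.9, -0.2, -4.1]
width: 0.35
grip_force: 99.2
```

Run:
```python
from h import *
o=env.get_obs();print(o["eef_pos"],o["width"],o["grip_force"],o["wrist_force"])
i,K,T=grab("wrist"); np.savez("w4.npz",i=i,K=K,T=T); cv2.imwrite("pics/w4.png",i[:,:,::-1])
f=np.array([.366,.9306,0])
plan([.566-.13*.048,.0686-.13,.12],87.25)
```

```text
[ 0.4573521  -0.31172603  0.07095432] 0.35035969872961265 99.21852350234985 [-0.85160005 -0.18790442 -4.1197894 ]
rot [-0.0012 -0.0006 -0.1072] n>= 3.0 | shift mm [255.   90.2 -48.9] norm [ 0.8501  0.3006 -0.1631] n>= 7.0 t 11.02
```

View pics/w4.png

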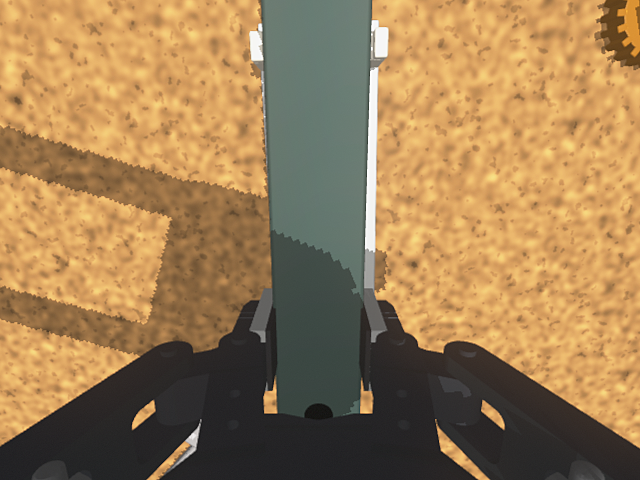

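The arm is held square in the pads, with its midline within 2 px of the tool axis. I'll move to the front of the window, eye about 130 mm short of the ram.

Call:
move_arm([
  [[0,0,-0.05],[0,0,0],-1],
  [[0,0,-0.1],[0,0,0],-1],
  [[0,0,-0.01],[-0.0004,0.001,-0.0357],-1],
  [[0,0,0],[-0.0004,0.001,-0.0357],-1],
  [[0,0,0],[-0.0004,0.001,-0.0357],-1],
  [[0.1,0.035,0],[0,0,0],-1],
  [[0.1,0.035,0],[0,0,0],-1],
  [[0.1,0.035,0],[0,0,0],-1],
  [[0.1,0.035,0],[0,0,0],-1],
  [[0.1,0.035,0],[0,0,0],-1],
  [[0.1,0.035,0],[0,0,0],-1],
  [[0.1,0.035,0],[0,0,0],-1],
])

```text
clock: 12.02
eef_pos: [0.5417, -0.1047, 0.122]
tool_rot: [0.724, 0.69, 0.004, -0.002]
wrist_force: [1.0, -0.4, -3.5]
width: 0.349
grip_force: 99.4
```

Call:
move_arm([
  [[0.1,0.035,0],[0,0,0],-1],
  [[0.05,0.02,0],[0,0,0],-1],
  [[0,0,0],[0,0,0],-1],
  [[0,0,0],[0,0,0],-1],
  [[0,0,0],[0,0,0],-1],
  [[0,0,0],[0,0,0],-1],
])

```text
clock: 12.52
eef_pos: [0.56, -0.0632, 0.1231]
tool_rot: [0.724, 0.689, 0.004, -0.002]
wrist_force: [-0.9, -0.3, -4.2]
width: 0.35
grip_force: 99.4
```

Run:
```python
from h import *
o=env.get_obs();print(o["eef_pos"],R.from_quat(o["tool_rot"]).as_matrix().round(4).tolist())
plan([.566-.13*.048,.0686-.13,.0535],87.25,0)
out=[]
for n in("top","scene"):
    i,K,T=grab(n); np.savez(n+"3.npz",i=i,K=K,T=T)
    e=o["eef_pos"]+np.array([.048*.135,.9988*.135,.019]); u=proj(K,T,[e])[0]; print(n,u)
    x,y=(u-[50,75//1]).astype(int) if n=="top" else (u-[50,75]).astype(int)
    out.append(cv2.resize(i[y:y+150,x:x+100],(400,600),interpolation=cv2.INTER_CUBIC)); print(x,y)
cv2.imwrite("pics/crop3.png",np.hstack(out)[:,:,::-1])
```

```text
[ 0.55997756 -0.06321322  0.12307843] [[0.0495, 0.9988, 0.0037], [0.9987, -0.0495, 0.0087], [0.0089, 0.0032, -1.0]]
rot [ 0.001  -0.0028 -0.0005] n>= 1.0 | shift mm [ 1.8 -0.3 69.6] norm [ 0.006  -0.001   0.2319] n>= 2.0 t 12.52
top [248.59058742 244.69818284]
198 169
scene [420.60838897 218.54674297]
370 143
```

View pics/crop3.png

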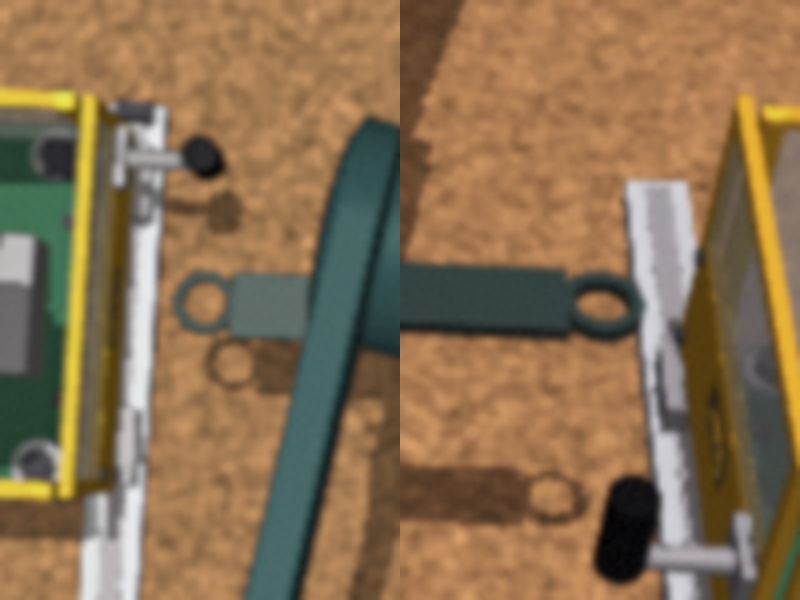

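In the crop, the top-view eye is at (203,302), i.e. image (248.75,244.5), and the scene-view eye is at (420.75,218.75). Both match the prediction within 0.3 px, so the arm is level at this pitch. I'll check the alignment with the guard.

Run:
```python
from h import *
d=np.load("top3.npz"); K,T=d["K"],d["T"]; c=lambda x,y:(198+x/4,169+y/4)
eye=ray(K,T,c(203,302),.145)[0,:2]; kn=ray(K,T,c(202,156),.124)[0,:2]; g=ray(K,T,[c(90,95),c(66,495)],.166)[:,:2]; rl=ray(K,T,[c(153,107)],.025)
v=g[0]-g[1]; print("eye",eye,"knob",kn,"guard",g,np.linalg.norm(v),np.degrees(np.arctan2(v[1],v[0])))
for h in(2.5,2.77,3.0):
    h=np.radians(h); ex=np.array([np.sin(h),np.cos(h)]); ey=np.array([-np.cos(h),np.sin(h)])
    P=lambda p:np.array([p@ex,p@ey]).round(4)
    print(P(eye)-P(kn)+[-.125,-.075], P(eye)-P(g.mean(0))+[-.077,0], "tcp-knob:",P(eye)-P(np.array([.641,.0762]))+[-.125,-.075])
```

```text
eye [0.56664642 0.0709841 ] knob [0.6399129  0.07458478] guard [[0.66360233 0.12307477]
 [0.474486   0.1318872 ]] 0.18932154423092049 -2.6679371179724
[-0.1318 -0.0019] [-1.336e-01 -1.000e-04] tcp-knob: [-0.1335 -0.0009]
[-0.1321 -0.002 ] [-0.1335 -0.0004] tcp-knob: [-0.1338 -0.001 ]
[-0.1325 -0.0021] [-0.1336 -0.0006] tcp-knob: [-0.1341 -0.0011]
```

Call:
move_arm([
  [[0,-0.003,0.05],[0,0,0],-1],
  [[0,0,0.09],[0,0,0],-1],
  [[0,0,0.07],[0,0,0],-1],
  [[0,0,0.02],[0,0,0],-1],
  [[0,0,0],[0,0,0],-1],
  [[0,0,0],[0,0,0],-1],
  [[0,0,0],[0,0,0],-1],
  [[0,0,0],[0,0,0],-1],
])

```text
clock: 13.28
eef_pos: [0.5614, -0.062, 0.0568]
tool_rot: [0.724, 0.69, 0.006, 0.0]
wrist_force: [-0.1, 0.4, -3.0]
width: 0.344
grip_force: 99.4
```

Run:
```python
from h import *
o=env.get_obs(); M=R.from_quat(o["tool_rot"]).as_matrix(); p=o["eef_pos"]; print(p,M.round(4).tolist())
h=np.radians(2.77); ex=np.array([np.sin(h),np.cos(h)]); ey=np.array([-np.cos(h),np.sin(h)])
print("y of tcp in press mm",(p[:2]@ey+.5616)*1e3,"eye y",((p[:2]+.135*M[:2,0])@ey+.5616)*1e3,"eye x",(p[:2]@ex+.135-.2305)*1e3)
i,K,T=grab("scene"); np.savez("scene4.npz",i=i,K=K,T=T)
e=np.r_[p[:2]+.135*ex,p[2]+.019]; print(proj(K,T,[e]))
w=np.array([.5724-.077*ex[0]-.080*0,.2034-.077*ex[1],.072]); print("window",proj(K,T,[w]))
x,y=375,170; cv2.imwrite("pics/crop4.png",cv2.resize(i[y:y+110,x:x+130],(709,600),interpolation=cv2.INTER_CUBIC)[:,:,::-1])
```

```text
[ 0.56141983 -0.0620263   0.05680183] [[0.0483, 0.9988, 0.0088], [0.9988, -0.0484, 0.0082], [0.0086, 0.0084, -0.9999]]
y of tcp in press mm -2.1613873582770893 eye y -2.158846296179129 eye x -130.32221068093764
[[415.59241975 248.85491242]]
window [[449.49506322 251.20879468]]
```

View pics/crop4.png

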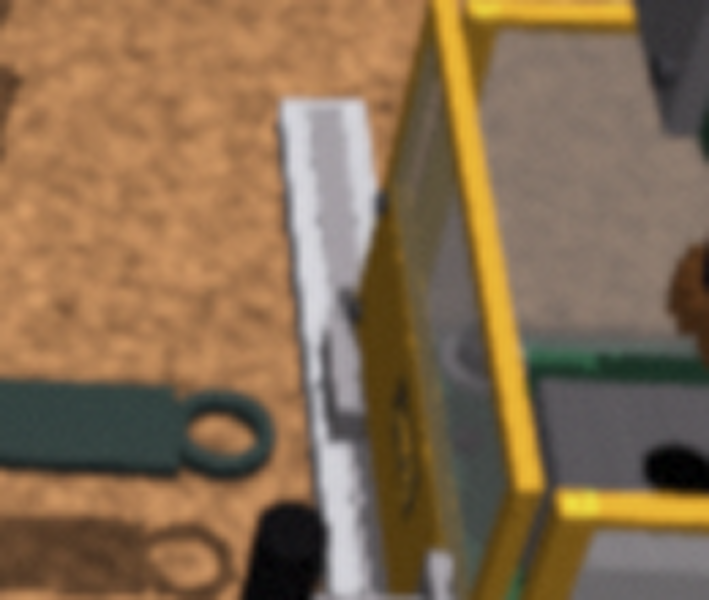

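The eye is at (416.3,249.4) and the window slot at (449,251.6), within 1 px of prediction. Trimming y, z and roll.

Call:
move_arm([
  [[0,-0.006,0.009],[0.0015,0,0],-1],
  [[0,0,0],[0,0,0],-1],
  [[0,0,0],[0,0,0],-1],
  [[0,0,0],[0,0,0],-1],
  [[0,0,0],[0,0,0],-1],
  [[0,0,0],[0,0,0],-1],
])

```text
clock: 13.83
eef_pos: [0.5582, -0.0614, 0.0519]
tool_rot: [0.724, 0.69, 0.003, -0.003]
wrist_force: [-0.3, -0.1, -2.9]
width: 0.35
grip_force: 99.5
```

```bash
cat >> h.py <<'E'
def st():
    o=env.get_obs(); M=R.from_quat(o["tool_rot"]).as_matrix(); p=o["eef_pos"]
    h=np.radians(2.77); ex=np.array([np.sin(h),np.cos(h)]); ey=np.array([-np.cos(h),np.sin(h)])
    print("t",o["clock"],"p",p.round(4),"pitch,roll mrad",(M[2,:2]*1e3).round(1),"head",np.degrees(np.arctan2(M[1,0],M[0,0])).round(2))
    print("eye y",((p[:2]+.135*M[:2,0])@ey+.5616)*1e3,"eye x",(p[:2]@ex+.135-.2305)*1e3,"z",p[2]+.019,"F",o["wrist_force"].round(1),"T",o["torque"].round(2),o["grip_force"])
E
python3 -c "
from h import *
st()"
```

```text
t 13.8333 p [ 0.5582 -0.0614  0.0519] pitch,roll mrad [ 9.2 -0.3] head 87.25
eye y 1.1094709506970224 eye x -129.8657387354997 z 0.07092106026763212 F [-0.3 -0.1 -2.9] T [-0.19 -0.    0.04] 99.45317387580872
```

Call:
move_arm([
  [[0,0,0],[0,0,0],-1],
  [[0,0,0],[0,0,0],-1],
  [[0,0,0],[0,0,0],-1],
  [[0,0,0],[0,0,0],-1],
])

```text
clock: 14.17
eef_pos: [0.5582, -0.0615, 0.0519]
tool_rot: [0.724, 0.69, 0.003, -0.003]
wrist_force: [-0.6, -0.5, -3.3]
width: 0.35
grip_force: 99.5
```

```bash
python3 -c "
from h import *
st()"
```

```text
t 14.1667 p [ 0.5582 -0.0615  0.0519] pitch,roll mrad [ 9.2 -0.3] head 87.24
eye y 1.0948185883604689 eye x -129.90723766466505 z 0.07091431754729592 F [-0.6 -0.5 -3.3] T [-0.13  0.06  0.  ] 99.45257306098938
```

Call:
move_arm([
  [[0.02,0.0037,-0.005],[0,0,0],-1],
  [[0.03,0,0],[0,0,0],-1],
  [[0.03,0,0],[0,0,0],-1],
  [[0.02,0,0],[0,0,0],-1],
  [[0,0,0],[0,0,0],-1],
  [[0,0,0],[0,0,0],-1],
  [[0,0,0],[0,0,0],-1],
  [[0,0,0],[0,0,0],-1],
])

```text
clock: 14.83
eef_pos: [0.5607, -0.0317, 0.0537]
tool_rot: [0.724, 0.69, 0.003, -0.003]
wrist_force: [0.1, -0.3, -2.9]
width: 0.349
grip_force: 99.5
```

```bash
python3 -c "
from h import *
st()"
```

```text
t 14.8333 p [ 0.5607 -0.0317  0.0537] pitch,roll mrad [ 9.  -0.4] head 87.24
eye y 0.02351530933786261 eye x -100.10279416359008 z 0.07266297339961668 F [ 0.1 -0.3 -2.9] T [-0.16  0.04 -0.01] 99.45258736610413
```

Call:
move_arm([
  [[0.015,0,0.0001],[0,0,0],-1],
  [[0.015,0,0.0001],[0,0,0],-1],
  [[0.015,0,0.0002],[0,0,0],-1],
  [[0.015,0,0.0001],[0,0,0],-1],
  [[0,0,0],[0,0,0],-1],
  [[0,0,0],[0,0,0],-1],
])

```text
clock: 15.33
eef_pos: [0.5616, -0.0132, 0.0537]
tool_rot: [0.724, 0.69, 0.003, -0.003]
wrist_force: [0.1, -0.3, -3.1]
width: 0.348
grip_force: 99.5
```

```bash
python3 -c "
from h import *
st()"
```

```text
t 15.3333 p [ 0.5616 -0.0132  0.0537] pitch,roll mrad [ 9.1 -0.3] head 87.29
eye y 0.1326641650661875 eye x -81.53098213712273 z 0.0727146153621217 F [ 0.1 -0.3 -3.1] T [-0.15  0.02 -0.01] 99.45267677307129
```

Call:
move_arm([
  [[0.02,0,0.0002],[0,0,0],-1],
  [[0.02,0,0.0002],[0,0,0],-1],
  [[0.02,0,0.0002],[0,0,0],-1],
  [[0.02,0,0.0002],[0,0,0],-1],
  [[0.02,0,0.0002],[0,0,0],-1],
  [[0.02,0,0.0002],[0,0,0],-1],
  [[0,0,0],[0,0,0],-1],
  [[0,0,0],[0,0,0],-1],
  [[0,0,0],[0,0,0],-1],
])

```text
clock: 16.08
eef_pos: [0.5633, 0.0223, 0.0537]
tool_rot: [0.724, 0.69, 0.003, -0.003]
wrist_force: [0.2, -0.3, -3.3]
width: 0.348
grip_force: 99.5
```

```bash
python3 -c "
from h import *
st()"
```

```text
t 16.0833 p [0.5633 0.0223 0.0537] pitch,roll mrad [ 8.9 -0.3] head 87.25
eye y 0.051159523014487895 eye x -45.955088621284304 z 0.07269170367988682 F [ 0.2 -0.3 -3.3] T [-0.17 -0.04  0.03] 99.45255517959595
```

Call:
move_arm([
  [[0.02,0,0.0002],[0,0,0],-1],
  [[0.02,0,0.0002],[0,0,0],-1],
  [[0.02,0,0.0002],[0,0,0],-1],
  [[0.02,0,0.0002],[0,0,0],-1],
  [[0.02,0,0.0002],[0,0,0],-1],
  [[0.02,0,0.0002],[0,0,0],-1],
  [[0.02,0,0.0002],[0,0,0],-1],
  [[0.016,0,0],[0,0,0],-1],
  [[0,0,0],[0,0,0],-1],
  [[0,0,0],[0,0,0],-1],
  [[0,0,0],[0,0,0],-1],
])

```text
clock: 17.0
eef_pos: [0.5656, 0.069, 0.0536]
tool_rot: [0.724, 0.69, 0.003, -0.003]
wrist_force: [-0.2, -0.5, -3.8]
width: 0.352
grip_force: 99.5
```

Run:
```python
from h import *
st()
i,K,T=grab("scene"); np.savez("scene5.npz",i=i,K=K,T=T)
# tail end of bar and knob check (unseen numerically): dark-green mask rows
hsv=cv2.cvtColor(i,cv2.COLOR_RGB2HSV)
ex=np.array([.0483,.9988]); p=env.get_obs()["eef_pos"]
print("eye px",proj(K,T,[np.r_[p[:2]+.135*ex,p[2]+.019]]),"ram px",proj(K,T,[[.5724,.2034,.066]]))
# guard shut: knob mask vs shut prediction
V=i.max(2); q=proj(K,T,[[.641,.0762,.103]])[0].astype(int); m=(V[q[1]-25:q[1]+25,q[0]-16:q[0]+16]<50).astype(np.uint8)
n,l,s,ce=cv2.connectedComponentsWithStats(m); k=1+s[1:,4].argmax(); print("knob",ray(K,T,ce[k]+q-[16,25],.103))
```

```text
t 17.0 p [0.5656 0.069  0.0536] pitch,roll mrad [ 8.9 -0.4] head 87.25
eye y 0.07654200520146315 eye x 0.7852331395187817 z 0.07264535994367888 F [-0.2 -0.5 -3.8] T [-0.13  0.04 -0.03] 99.45249438285828
eye px [[499.51960714 253.19461293]] ram px [[498.24543817 256.08756956]]
knob [[0.60586613 0.06973175 0.103     ]]
```

Call:
move_arm([
  [[0.004,0,0],[0,0,0],-1],
  [[0,0,0],[0,0,0],-1],
  [[0,0,0],[0,0,0],-1],
  [[0,0,0],[0,0,0],-1],
  [[0,0,0],[0,0,0],-1],
])

```text
clock: 17.47
eef_pos: [0.5656, 0.0702, 0.0537]
tool_rot: [0.724, 0.69, 0.003, -0.003]
wrist_force: [0.6, 0.5, -3.3]
width: 0.348
grip_force: 99.5
```

Run:
```python
from h import *
st()
a=np.load("scene4.npz")["i"].astype(int); d=np.load("scene5.npz"); b=d["i"].astype(int); K,T=d["K"],d["T"]
V=a.max(2); m=(V[247:264,488:512]<50).astype(np.uint8); n,l,s,ce=cv2.connectedComponentsWithStats(m)
for k in range(1,n):
    if s[k,4]>15: print("hole",s[k],ce[k]+[488,247],ray(K,T,ce[k]+[488,247],.066))
q=proj(K,T,[[.641,.0762,.103]])[0].astype(int); x0,y0=q-[9,18]
print("knob region change",np.abs(a-b)[y0:y0+36,x0:x0+18].mean())
gw=(slice(170,215),slice(450,475)); print("guard edge change",np.abs(a-b)[gw].mean())
```

```text
t 17.4667 p [0.5656 0.0702 0.0537] pitch,roll mrad [ 9.2 -0.3] head 87.23
eye y 0.022616962431776244 eye x 1.9788627973991169 z 0.07270915715354603 F [ 0.6  0.5 -3.3] T [-0.19  0.04 -0.02] 99.45257663726807
hole [ 5  5 14  8 92] [499.38043478 255.64130435] [[0.57144298 0.20538275 0.066     ]]
knob region change 22.550925925925927
guard edge change 7.013925925925926
```

```bash
python3 -c "
from rig import env
print(env.finish_job())"
```

```text
the job is handed in; nothing more can be done
None
```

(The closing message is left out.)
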